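# Draw the dropped dosing ring from behind the wire guard and park it

## Robot

A 6-joint arm with a two-finger parallel gripper is mounted at the origin on a cart in front of the work surface, level with it; the furniture and walls round the work are solid. World frame = base frame: x ahead of the robot, y to its left, z up, the work surface at z = 0. Lengths are in m, angles in rad, forces in N, time in s.
With the tool pointing down it reaches from about 0.375 to 0.925 m from the base axis. Payload 5.7 kg.
Tool frame: the origin (TCP) lies at the very end of the fingers, on their centre line; the grasp point (between the pads) lies 19 mm behind it; z points along the fingers, y is the line along which they close (so a half turn about z gives the same grasp; the last joint's range is limited). The gripper opens to 88 mm and grips with 3 to 60 N. Pads are 20 mm wide; open, the fingers measure 115 mm over their backs; the gripper's body (75 mm by 178 mm) begins 61 mm behind the grasp point.
Start: joints at [1.016, 0.359, 1.51, -0, 1.272, -0.115], TCP at [0.255, 0.543, 0.223] pointing down, gripper open.
Joint ranges: [-2.97, 2.97], [-1.01, 2.36], [0.21, 2.38], [-0.96, 4.11], [0.2, 2.71], [-2.98, 2.98]. Speed limits (rad/s): [2.39, 2.39, 3.14, 3.14, 3.14, 3.14].

## Interface

Orientations are given as a unit quaternion [x, y, z, w].
In Python, from cell import readout, snapshot, camera_info, r, spot_in, masks_of, spot_point gives the robot as it stands. The module is installed in compiled form; this text tells all that it offers.
- The arm moves only by the shell command python3 -m handwheel 'ROWS' [FORCE]. ROWS is JSON, a list of rows, each an object with "linear": the shift along the tool's x, y, z in mm, a list of three; "angular": the turn, a rotation vector about the tool's x, y, z in rad, a list of three; "grip": the closure, from 0 (fully open) to 1 (shut). A call has 1 to 10 rows; each row is the pose to reach, as a shift and turn from the pose commanded when the call began, along the tool's axes at that moment; what a row does not reach only later rows make up. A row lasts 1/12 s, in which the tool goes at most 41.7 mm and 7.16 degrees, less where a joint would pass 70% of its speed; a pose out of reach is approached as far as the arm can. A call with a gripper value outside its range is refused whole. The fingers move at their own pace and stop on an object; FORCE is the grip in N (left out, the last holds). Time passes only in rows, so rows that repeat a pose let the fingers close. It gives the time, the measured TCP pose, the force, the opening and the grip force at its end, in the units of the state.
- readout.read_state(): the state, without advancing time (a new reading comes with each control period).
- snapshot(name): name is "scene" or "top"; returns the picture (420x560x3 uint8, red, green, blue); there is no depth.
- camera_info(name): a dict with "fov_y" (degrees; the focal length in pixels is half the picture's height over the tangent of half this angle, whatever the lens; pixels are square), "cx", "cy" (the principal point, pixels), "dist_coeffs" ([k1, k2, p1, p2, k3] as OpenCV has them; the pictures are not rectified), "R" (3x3) and "t" (3): a world point X has camera coordinates R X + t. Camera axes: x right, y down, z forward; pixel columns grow to the right and rows downward; lengths in m; the calibration is good to about 2 mm. A picture is of the moment at which its call begins. camera_info takes no time and is no camera call.
- r.hand_in(): hands the job in; it is judged then, once.
Trained networks look in the newest picture that a camera, given by its name, has taken for a name from the list of things; names that differ only in an ending like _2 or _b are one class to them, and where a whole thing is asked for, a point or a joint stands for the part that bears it (a point fixed in the world has none). Each returns a list of dicts, best first, with "conf" (0 to 1); they miss things now and then, are a little off and sometimes report something else, mostly with a low value. They report only what shows in the picture. A call takes as long as a camera call.
- spot_in(camera, query): "box" ([left, top, right, bottom] in pixels, round what is visible of it).
- masks_of(camera, query): "mask" (420x560 bool, what is visible of it) and "box" ([left, top, right, bottom] in pixels, round what is visible of it).
- spot_point(camera, query): "at" ([column, row] in pixels: a listed point, or the origin of a listed thing).
The state is a dict: "t": time; "joints": joint angles; "joint_vel": joint speeds; "joint_efforts": joint torques, N m; "position": TCP position; "tool_rot": TCP orientation; "contact_force": force on the tool from outside, world axes, zero at the start; "moment": the same for the moment, N m; "opening": opening from 0.0 (shut) to 1.0 (fully open); "finger_force": force on a finger pad.
Only numpy, scipy, OpenCV 4.12 (cv2) and the standard library are available. Lean on these libraries where they do the work, as an engineer would, in place of code of your own. Each camera call takes 0.05 s, during which the arm holds its last target. There are 200 camera calls.

## Task

With the hooked rod, reach in through the open front of the wire guard, drop the hook into the steel dosing ring that fell behind it, and draw the ring out into its parking dock, until you feel the dock's stiff carriage come up firmly on its end stop for a moment, without forcing it. Then lift the hook out, leaving the ring flat against the carriage, and set the rod down level on the worktop, clear of the dock and guard. Never touch the ring with the gripper or lift it, and leave everything else undisturbed.

Things in the scene. Friction and masses are not known exactly. Their poses are not given: they have to be found in the camera images.
- rod: Hooked rod, 0.15 kg: wooden handle 80 x 26 wide x 42 mm high standing on its underside; an 8 mm steel rod runs from it along +x at 34 mm height (axis) and bends straight down at x = 320 mm into an 8 mm hook pin whose round tip touches the worktop. Origin: middle of the handle's underside; x to the hook, z up. Stands steadily on handle and tip when set down level.
- rod_grip (a point): Where to grip, across the handle's 26 mm width: middle of the handle, 28 mm above its underside.
- hook_tip (a point): Lowest point of the hook pin, on its axis, 320 mm along the rod's x and level with the handle's underside. Axes as the rod's.
- ring: The steel dosing ring: a plain collar lying flat, outer diameter 60, inner diameter 48, height 14 mm, about 0.12 kg (unknown by a third). Origin: centre of its underside.
- guard: Fixed dark wire guard: a wire roof 100 mm up, 190 wide (y) x 120 mm deep (x), on four corner legs. Its front, at x = -60 mm, is open from the worktop up to 87 mm; the back has upright wires. Origin: on the worktop under its middle; x points from the open front into the depth. The ring lies under it. More than 10 N on it counts as a knock.
- dock: Fixed wooden dock before the guard: two rails 18 mm high along x, 84 mm apart inside, x = -65 to +35 mm, flared mouth to x = +54 mm, open to +x (to the guard; axes within 0.09 rad), end block 18 mm high at x = -79 to -65 mm. No floor: the ring slides on the worktop along -x. Origin: on the worktop, on the middle line. The ring must never press on it or its carriage with over 16 N.
- carriage (a joint): Travel (m) of the aluminium carriage (24 x 80 mm, top at 16 mm) that slides between the rails along the dock's -x. Starts at 0 to 0.008; 0.020 is home on its hard end stop. Stiff: moves under about 5 N, stays where left. It counts as firmly home above 0.0188 with the ring pressing on it with 10 to 16 N (aim at 13) for 0.25 s.
- carriage_face (a point): Middle of the carriage's flat face, which looks along the dock's +x, 9 mm above the worktop; its x in the dock's frame is -18 mm less the travel (-38 mm when home). The ring's wall rests on it, the ring's centre then 30 mm ahead of it (x = -8 mm in the dock's frame when home).
- pod: Bystander: a coffee capsule, 37 mm wide, 22 mm high, standing under the guard beside the ring. Origin: centre of its underside.
- cup: Bystander: a small espresso cup, 63 x 90 x 49 mm high, on the far side of the work.
- spice: Bystander: a spice jar, 44 mm wide, 101 mm high, toward the back.
- mug: Bystander: a black mug, 91 x 120 x 84 mm high, at the right front.
- creamer_0: Bystander: a creamer tub, 72 mm wide, 71 mm high, at the right.

How it is judged:
By the outcome, as a careful person would: the job done as asked, in the order asked, and still so for the second after the job is handed in, with the robot touching nothing.
It also fails if it takes over 72 s, if anything falls off the work surface, if the arm or the gripper's body presses on something with over 40 N, if the wrist force passes 120 N, or if a joint passes its speed limit or range.

## Working session

There is one attempt and no reset: what is moved stays moved. The work goes in short steps, Python scripts to look and compute and a shell command to move; the robot and the scene stay as the last step left them, time stands still between calls to the robot, and variables do not carry over. Pictures are saved under pics/ and viewed, at most 11 in all, crops included, and the job is handed in when it is done.

```bash
mkdir -p pics; cat > h.py <<'E'
import numpy as np, cv2
from cell import readout, snapshot, camera_info, r, spot_in, masks_of, spot_point
from scipy.spatial.transform import Rotation as Ro
def K(n):
    c=camera_info(n); f=210/np.tan(np.radians(c["fov_y"])/2)
    return np.array([[f,0,c["cx"]],[0,f,c["cy"]],[0,0,1]]),np.array(c["dist_coeffs"],float),np.array(c["R"]),np.array(c["t"])
def w(n,px,z=0.):
    k,d,R,t=K(n); u=cv2.undistortPoints(np.array([[px]],float),k,d)[0,0]
    ray=R.T@np.array([u[0],u[1],1]); o=-R.T@t
    return o+ray*(z-o[2])/ray[2]
def p(n,X):
    k,d,R,t=K(n); return cv2.projectPoints(np.array([X],float),cv2.Rodrigues(R)[0],t,k,d)[0][0,0]
def shot(n,f): 
    im=snapshot(n); cv2.imwrite("pics/"+f,im[:,:,::-1]); return im
E
python3 - <<'E'
from h import *
Z=dict(rod_grip=.028,carriage_face=.009)
for n in ("scene","top"):
    shot(n,n+"0.png"); k,d,R,t=K(n); print(n,-R.T@t,k[0,0])
    for q in "rod rod_grip hook_tip ring guard dock carriage_face pod".split():
        o=spot_point(n,q)[:2]
        for e in o: print(n,q,round(e["conf"],2),np.round(e["at"],1),w(n,e["at"],Z.get(q,0)).round(4)[:2])
print(readout.read_state())
E
```

```text
scene [-0.18919147 -0.65247832  1.09629166] 500.5519046779306
scene rod 0.67 [326.9 272.2] [ 0.4594 -0.2783]
scene rod_grip 0.64 [328.3 267.1] [ 0.4579 -0.2816]
scene rod_grip 0.18 [327.5 273.9] [ 0.4395 -0.292 ]
scene hook_tip 0.63 [283.6 189.2] [ 0.6239 -0.0029]
scene hook_tip 0.32 [350.6 187.4] [ 0.7554 -0.1574]
scene ring 0.63 [188.9 159.6] [0.5388 0.3149]
scene ring 0.5 [181.4 162.7] [0.514  0.3233]
scene guard 0.6 [178.6 163.5] [0.5059 0.3275]
scene dock 0.57 [226.8 178.7] [0.5506 0.162 ]
scene carriage_face 0.57 [225.6 183.9] [0.526  0.1431]
scene pod 0.69 [226.9 180.6] [0.5447 0.1562]
scene pod 0.57 [159.8 168.5] [0.4537 0.3572]
top [ 0.48806505 -0.07311806  1.33050706] 425.62148510738473
top rod 0.91 [353.2 237. ] [ 0.4526 -0.2709]
top rod 0.54 [215.7 212.9] [0.539  0.1575]
top rod_grip 0.59 [358.4 237.6] [ 0.4511 -0.2826]
top hook_tip 0.85 [269.3 184.1] [ 0.6251 -0.0136]
top hook_tip 0.15 [217.4 213.3] [0.5376 0.1522]
top ring 0.61 [159.9 214.9] [0.5373 0.3366]
top guard 0.94 [165.3 222.8] [0.5118 0.3194]
top dock 0.64 [210.9 214.3] [0.535  0.1728]
top carriage_face 0.79 [218.2 214.4] [0.5338 0.1482]
top carriage_face 0.74 [269.9 181.9] [ 0.631 -0.016]
top pod 0.5 [155.  242.8] [0.4492 0.3538]
{'t': 0.9, 'joints': array([ 1.01589935e+00,  3.58800139e-01,  1.51040055e+00, -6.79458808e-07,
        1.27250745e+00, -1.15071164e-01]), 'joint_vel': array([ 0.00039702, -0.00054994, -0.00165801,  0.00085333, -0.000934  ,
        0.00313613]), 'joint_efforts': array([-7.18402825e-04, -5.15307570e+01, -2.71133029e+01,  6.75899768e-02,
        2.43992609e-02, -4.82134055e-06]), 'position': array([0.25544219, 0.54286976, 0.22262248]), 'tool_rot': array([ 2.18144529e-01,  9.75916472e-01, -5.46418259e-05, -1.86771642e-05]), 'contact_force': array([-0.67217287,  0.22036424, -0.32370837]), 'moment': array([-0.06277461, -0.00996108, -0.03233918]), 'finger_force': 0.0, 'opening': 1.0002652351618009}
```

```bash
python3 - <<'E'
import cv2
a=cv2.imread("pics/top0.png")[130:290,110:410]; cv2.imwrite("pics/c_top.png",cv2.resize(a,None,fx=2.66,fy=2.66,interpolation=cv2.INTER_CUBIC))
a=cv2.imread("pics/scene0.png")[110:310,110:376]; cv2.imwrite("pics/c_sc.png",cv2.resize(a,None,fx=3,fy=3,interpolation=cv2.INTER_CUBIC))
E
```

```text
(no output)
```

View pics/c_top.png

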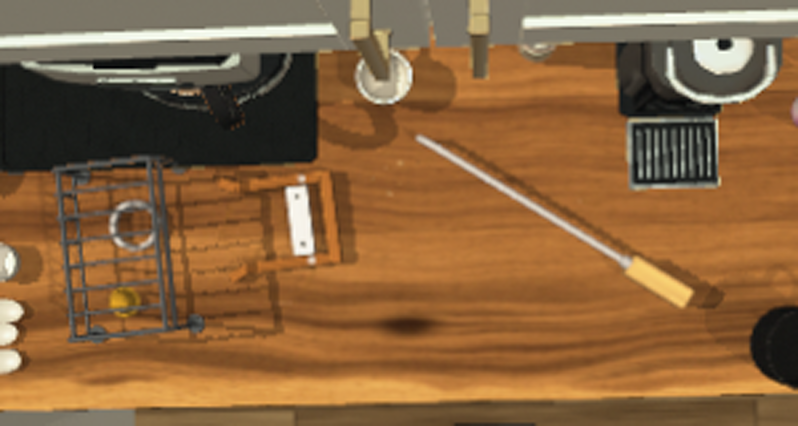

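View pics/c_sc.png

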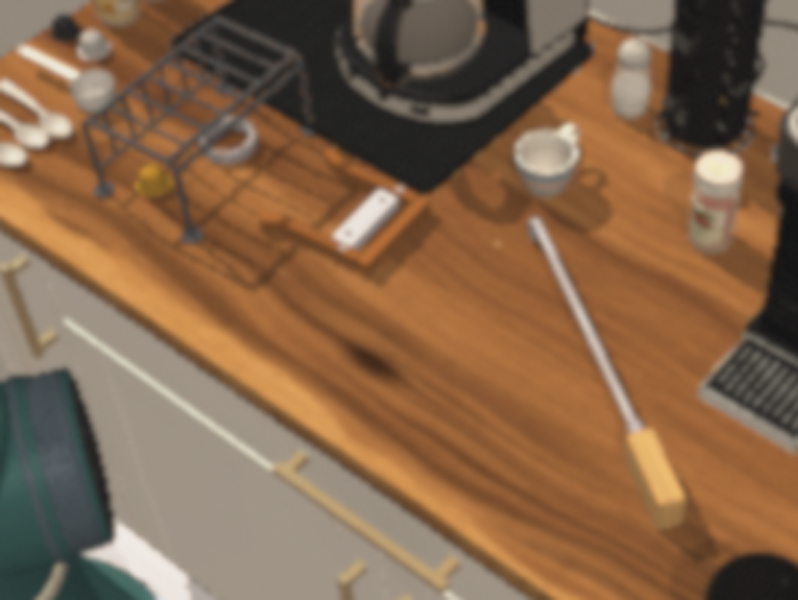

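View pics/top0.png

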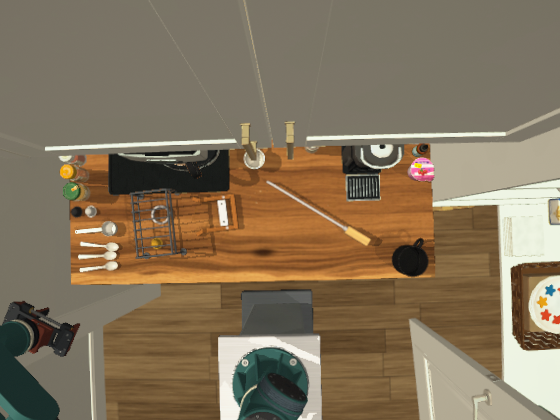

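The top view shows the guard opening to the right (world −y), with the ring at px (160,214), pod at (157,243), dock and white carriage at (223,213), and the rod from hook (267,181) to handle (358,236). Next I refine these with masks.

```bash
python3 - <<'E'
from h import *
for n in ("top","scene"):
    im=snapshot(n); hsv=cv2.cvtColor(im,cv2.COLOR_RGB2HSV)
    for q in ("rod","ring","carriage","dock","guard"):
        ms=masks_of(n,q)[:2]
        for e in ms:
            m=e["mask"].astype(np.uint8); c=cv2.findNonZero(m)
            if c is None: continue
            b=e["box"]; z=dict(rod=.036,ring=.007,carriage=.016,dock=.018,guard=.1)[q]
            box=cv2.boxPoints(cv2.minAreaRect(c))
            print(n,q,round(e["conf"],2),np.round(b),"cent",c.reshape(-1,2).mean(0).round(1),w(n,c.reshape(-1,2).mean(0),z).round(4)[:2],"corners",[tuple(w(n,v,z).round(3)[:2]) for v in box])
            if q=="rod":
                hm=m.astype(bool)&(hsv[:,:,1]>70)&(hsv[:,:,2]>150); sm=m.astype(bool)&(hsv[:,:,1]<60)
                for l,mm,zz in(("handle",hm,.042 if n=="top" else .03),("steel",sm,.034)):
                    P=np.argwhere(mm)[:,::-1].astype(float)
                    if len(P)<5: continue
                    W=np.array([w(n,v,zz)[:2] for v in P]); d=np.linalg.svd(W-W.mean(0))[2][0]
                    s=(W-W.mean(0))@d; print(l,len(P),W.mean(0).round(4),"yaw",np.arctan2(*d[::-1]).round(3),"ext",s.min().round(3),s.max().round(3))
E
```

```text
top rod 0.76 [268. 180. 373. 246.] cent [329.5 219. ] [ 0.5101 -0.1955] corners [(np.float64(0.61), np.float64(0.004)), (np.float64(0.635), np.float64(-0.011)), (np.float64(0.45), np.float64(-0.32)), (np.float64(0.425), np.float64(-0.305))]
handle 313 [ 0.4788 -0.2426] yaw -2.133 ext -0.276 0.08
steel 203 [ 0.5541 -0.128 ] yaw -2.142 ext -0.142 0.139
top ring 0.5 [151. 212. 171. 224.] cent [158.7 219.7] [0.522  0.3385] corners [(np.float64(0.525), np.float64(0.369)), (np.float64(0.548), np.float64(0.356)), (np.float64(0.523), np.float64(0.31)), (np.float64(0.5), np.float64(0.323))]
top carriage 0.55 [217. 198. 228. 228.] cent [223.1 213.1] [0.5372 0.1315] corners [(np.float64(0.575), np.float64(0.149)), (np.float64(0.579), np.float64(0.126)), (np.float64(0.501), np.float64(0.115)), (np.float64(0.498), np.float64(0.137))]
top dock 0.75 [195. 196. 239. 232.] cent [220.8 212.7] [0.5386 0.1385] corners [(np.float64(0.589), np.float64(0.229)), (np.float64(0.607), np.float64(0.1)), (np.float64(0.489), np.float64(0.083)), (np.float64(0.471), np.float64(0.211))]
top guard 0.67 [248. 151. 262
[... 831 characters left out ...]
 176. 241. 192.] cent [230.3 183.9] [0.53  0.127] corners [(np.float64(0.496), np.float64(0.139)), (np.float64(0.576), np.float64(0.147)), (np.float64(0.568), np.float64(0.116)), (np.float64(0.489), np.float64(0.109))]
scene dock 0.62 [196. 161. 255. 203.] cent [228.4 184. ] [0.5251 0.1296] corners [(np.float64(0.458), np.float64(0.207)), (np.float64(0.578), np.float64(0.265)), (np.float64(0.594), np.float64(0.092)), (np.float64(0.477), np.float64(0.045))]
scene guard 0.93 [141. 118. 211. 193.] cent [178. 144.] [0.5002 0.3009] corners [(np.float64(0.347), np.float64(0.306)), (np.float64(0.603), np.float64(0.447)), (np.float64(0.608), np.float64(0.287)), (np.float64(0.36), np.float64(0.169))]
```

```bash
cat >> h.py <<'E'
def go(*T):
    "T: (x,y,z,yaw of tool x) tool down, relative to present"
    s=readout.read_state(); R=Ro.from_quat(s["tool_rot"])
    for x,y,z,a in T:
        G=Ro.from_matrix(np.array([[np.cos(a),np.sin(a),0],[np.sin(a),-np.cos(a),0],[0,0,-1]]))
        print((R.inv().apply(np.array([x,y,z])-s["position"])*1000).round(1),(R.inv()*G).as_rotvec().round(3))
E
python3 -c "
from h import *
go((.5,.3,.22,2.0),(.454,-.282,.2,1.0),(.454,-.282,.12,1.0))"
```

```text
[-324.7 -115.6    2.6] [-0.     0.     0.702]
[-530.9 -661.8   22.7] [-0.     0.     1.702]
[-530.9 -661.8  102.7] [-0.     0.     1.702]
```

```bash
A='{"x":0}'; python3 -m handwheel '[{"linear":[-325,-116,2],"angular":[0,0,0.7],"grip":0},{"linear":[-325,-116,2],"angular":[0,0,0.7],"grip":0},{"linear":[-325,-116,2],"angular":[0,0,0.7],"grip":0},{"linear":[-325,-116,2],"angular":[0,0,0.7],"grip":0},{"linear":[-325,-116,2],"angular":[0,0,0.7],"grip":0},{"linear":[-325,-116,2],"angular":[0,0,0.7],"grip":0},{"linear":[-325,-116,2],"angular":[0,0,0.7],"grip":0},{"linear":[-325,-116,2],"angular":[0,0,0.7],"grip":0}]'
python3 -c "
from h import *
go((.454,-.282,.2,1.0),(.454,-.282,.1,1.0))"
```

```text
t: 2.17
position: [0.493, 0.3062, 0.2209]
tool_rot: [0.54, 0.842, 0.0, 0.0]
contact_force: [-0.1, 0.5, -0.3]
opening: 0.999
finger_force: 0.0
[-518.2 -281.    20.8] [ 0.    -0.     1.001]
[-518.2 -281.   120.8] [ 0.    -0.     1.001]
```

```bash
python3 -m handwheel '[{"linear":[-518,-281,21],"angular":[0,0,1],"grip":0},{"linear":[-518,-281,21],"angular":[0,0,1],"grip":0},{"linear":[-518,-281,21],"angular":[0,0,1],"grip":0},{"linear":[-518,-281,21],"angular":[0,0,1],"grip":0},{"linear":[-518,-281,21],"angular":[0,0,1],"grip":0},{"linear":[-518,-281,21],"angular":[0,0,1],"grip":0},{"linear":[-518,-281,21],"angular":[0,0,1],"grip":0},{"linear":[-518,-281,21],"angular":[0,0,1],"grip":0},{"linear":[-518,-281,21],"angular":[0,0,1],"grip":0},{"linear":[-518,-281,21],"angular":[0,0,1],"grip":0}]' >/dev/null
python3 -c "
from h import *
go((.454,-.282,.1,1.0))"
```

```text
[-150.5   84.5  106.2] [ 0.001 -0.     0.001]
```

```bash
python3 -m handwheel '[{"linear":[-150,84,60],"angular":[0,0,0],"grip":0},{"linear":[-150,84,60],"angular":[0,0,0],"grip":0},{"linear":[-150,84,60],"angular":[0,0,0],"grip":0},{"linear":[-150,84,60],"angular":[0,0,0],"grip":0},{"linear":[-150,84,60],"angular":[0,0,0],"grip":0},{"linear":[-150,84,60],"angular":[0,0,0],"grip":0},{"linear":[-150,84,60],"angular":[0,0,0],"grip":0}]'
python3 - <<'E'
from h import *
shot("scene","s1.png"); shot("top","t1.png")
for q,z in (("rod_grip",.028),("hook_tip",0)):
  for n in("top","scene"):
    for e in spot_point(n,q)[:1]: print(n,q,e["conf"],w(n,e["at"],z).round(4))
go((.454,-.282,.009,1.0))
a=cv2.imread("pics/scene0.png")[210:310,260:380]; b=cv2.imread("pics/scene0.png")
a=cv2.imread("pics/s1.png")[200:310,250:383]; b=cv2.imread("pics/t1.png")[170:280,280:413]
cv2.imwrite("pics/c1.png",cv2.resize(np.hstack([a,b]),None,fx=3,fy=3,interpolation=2))
E
```

```text
t: 3.58
position: [0.4539, -0.2793, 0.1456]
tool_rot: [0.878, 0.479, -0.0, -0.001]
contact_force: [-0.2, 0.2, -0.3]
opening: 0.999
finger_force: 0.0
top rod_grip 0.88 [ 0.4615 -0.2789  0.028 ]
scene rod_grip 0.56 [ 0.46   -0.2792  0.028 ]
scene hook_tip 0.89 [ 0.6167 -0.0124  0.    ]
[ -3.7   1.5 137.5] [0.001 0.    0.004]
```

View pics/c1.png

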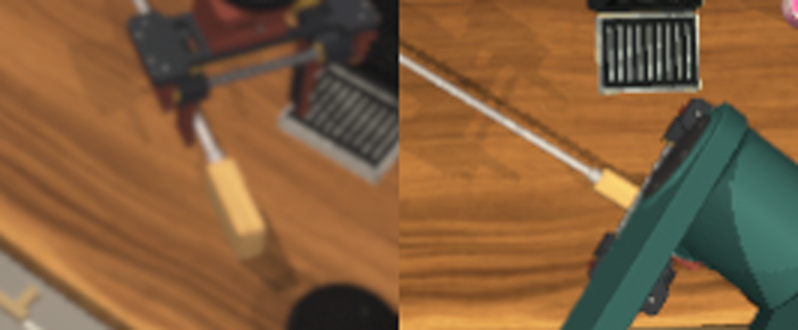

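The gripper straddles the handle (handle at scene px ≈ (328,268)), so I descend and grip.

```bash
python3 -m handwheel '[{"linear":[-2,0,40],"angular":[0,0,0],"grip":0},{"linear":[-2,0,80],"angular":[0,0,0],"grip":0},{"linear":[-2,0,110],"angular":[0,0,0],"grip":0},{"linear":[-2,0,130],"angular":[0,0,0],"grip":0},{"linear":[-2,0,136],"angular":[0,0,0],"grip":0},{"linear":[-2,0,136],"angular":[0,0,0],"grip":0},{"linear":[-2,0,136],"angular":[0,0,0],"grip":0}]'
python3 -m handwheel '[{"linear":[0,0,0],"angular":[0,0,0],"grip":1},{"linear":[0,0,0],"angular":[0,0,0],"grip":1},{"linear":[0,0,0],"angular":[0,0,0],"grip":1},{"linear":[0,0,0],"angular":[0,0,0],"grip":1},{"linear":[0,0,0],"angular":[0,0,0],"grip":1},{"linear":[0,0,0],"angular":[0,0,0],"grip":1},{"linear":[0,0,0],"angular":[0,0,0],"grip":1},{"linear":[0,0,0],"angular":[0,0,0],"grip":1}]' 50
python3 - <<'E'
from h import *
for n in("top","scene"):
    snapshot(n)
    for e in spot_point(n,"hook_tip")[:2]: print(n,e["conf"],e["at"],w(n,e["at"],0).round(4))
E
```

```text
t: 4.47
position: [0.4538, -0.2809, 0.0107]
tool_rot: [0.877, 0.481, 0.0, 0.0]
contact_force: [0.6, 0.1, 0.7]
opening: 0.999
finger_force: 0.0
t: 5.13
position: [0.4531, -0.281, 0.0099]
tool_rot: [0.877, 0.48, -0.0, -0.0]
contact_force: [0.0, 0.0, 0.6]
opening: 0.433
finger_force: 0.0
scene 0.95 [287.5, 189.6] [ 0.6299 -0.0131  0.    ]
```

```bash
python3 -m handwheel '[{"linear":[0,0,0],"angular":[0,0,0],"grip":1},{"linear":[0,0,0],"angular":[0,0,0],"grip":1},{"linear":[0,0,0],"angular":[0,0,0],"grip":1},{"linear":[0,0,0],"angular":[0,0,0],"grip":1},{"linear":[0,0,0],"angular":[0,0,0],"grip":1}]' 50
python3 - <<'E'
from h import *
s=readout.read_state(); im=snapshot("top")
k=masks_of("top","rod")
for e in k[:1]:
    hsv=cv2.cvtColor(im,cv2.COLOR_RGB2HSV); sm=e["mask"]&(hsv[:,:,1]<60)
    W=np.array([w("top",v,.034)[:2] for v in np.argwhere(sm)[:,::-1]]); d=np.linalg.svd(W-W.mean(0))[2][0]
    sc=(W-W.mean(0))@d; print(len(W),W.mean(0).round(4),d,np.arctan2(*d[::-1]),sc.min(),sc.max())
    T=s["position"][:2]-W.mean(0); print("tcp lateral from rod line",(T[0]*d[1]-T[1]*d[0]))
R=Ro.from_quat(s["tool_rot"]).as_matrix(); print(np.arctan2(R[1,0],R[0,0]))
E
```

```text
t: 5.75
position: [0.4531, -0.281, 0.0099]
tool_rot: [0.877, 0.48, -0.0, 0.0]
contact_force: [0.4, -0.1, -0.5]
opening: 0.294
finger_force: 49.9
197 [ 0.5512 -0.1292] [-0.54394483 -0.83912098] -2.1459274520728986 -0.13915324334835213 0.13667568311179687
tcp lateral from rod line -0.0002799976072237753
1.0017523105622244
```

```bash
python3 -m handwheel '[{"linear":[0,0,-15],"angular":[0,0,0],"grip":1},{"linear":[0,0,-35],"angular":[0,0,0],"grip":1},{"linear":[0,0,-45],"angular":[0,0,0],"grip":1},{"linear":[0,0,-45],"angular":[0,0,0],"grip":1}]'
python3 -c "
from h import *
go((.56,-.097,.052,1.68))"
```

```text
t: 6.18
position: [0.4544, -0.282, 0.0568]
tool_rot: [0.877, 0.48, 0.001, 0.002]
contact_force: [0.0, 0.3, -1.7]
opening: 0.293
finger_force: 49.9
[212.7 -10.7   4.6] [ 0.003  0.002 -0.678]
```

```bash
python3 -m handwheel '[{"linear":[30,-1,0],"angular":[0,0,-0.1],"grip":1},{"linear":[60,-3,0],"angular":[0,0,-0.2],"grip":1},{"linear":[90,-4,0],"angular":[0,0,-0.3],"grip":1},{"linear":[120,-6,0],"angular":[0,0,-0.4],"grip":1},{"linear":[150,-7,0],"angular":[0,0,-0.5],"grip":1},{"linear":[180,-9,0],"angular":[0,0,-0.6],"grip":1},{"linear":[205,-10,0],"angular":[0,0,-0.66],"grip":1},{"linear":[213,-11,0],"angular":[0,0,-0.678],"grip":1},{"linear":[213,-11,0],"angular":[0,0,-0.678],"grip":1},{"linear":[213,-11,0],"angular":[0,0,-0.678],"grip":1}]'
cat > look.py <<'E'
from h import *; import sys
s=readout.read_state(); R=Ro.from_quat(s["tool_rot"]).as_matrix()
tip=s["position"]+R@[.319,0,.0099]
tip=s["position"]+R[:,0]*.319+R[:,2]*.0099
print("t",s["t"],"tcp",s["position"].round(4),"yaw",np.arctan2(R[1,0],R[0,0]).round(4),"tip",tip.round(4),"F",s["contact_force"].round(1))
nm=sys.argv[1]
ims=[]
for n in("scene","top"):
    im=shot(n,nm+n+".png")[:,:,::-1].copy()
    print(n,"tip px",p(n,tip).round(1),"topOfPin px",p(n,tip-R[:,2]*.034).round(1))
    for q in("ring","hook_tip"):
        for e in spot_point(n,q)[:1]: print(n,q,round(e["conf"],2),np.round(e["at"],1),w(n,e["at"],0 if q=="ring" else tip[2]).round(4))
    c=(p(n,tip)).astype(int); x0=max(c[0]-50 if n=="top" else c[0]-50,0); y0=max(c[1]-60,0)
    print("crop",n,x0,y0); ims.append(cv2.resize(im[y0:y0+120,x0:x0+100],(400,480),interpolation=2))
cv2.imwrite("pics/"+nm+"c.png",np.hstack(ims))
E
python3 look.py a
```

```text
t: 7.02
position: [0.5579, -0.0957, 0.0542]
tool_rot: [0.668, 0.745, -0.001, -0.0]
contact_force: [0.4, -0.0, -1.5]
opening: 0.294
finger_force: 49.9
t 7.0167 tcp [ 0.5579 -0.0957  0.0542] yaw 1.6796 tip [0.5233 0.2214 0.0443] F [ 0.4 -0.  -1.5]
scene tip px [204.9 164.8] topOfPin px [203.5 156.5]
scene ring 0.64 [187.4 161.8] [0.5286 0.3113 0.    ]
scene hook_tip 0.82 [205.2 161.8] [0.5332 0.2299 0.0443]
crop scene 154 104
top tip px [192.6 218.1] topOfPin px [190.  217.8]
top hook_tip 0.67 [191.3 220.4] [0.5164 0.2254 0.0443]
crop top 142 158
```

View pics/ac.png

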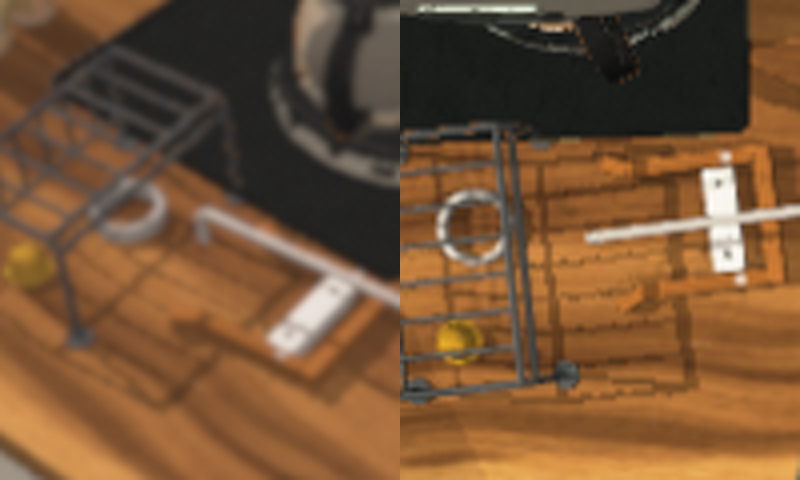

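The rod is level and its hook sits where the tool pose predicts (top px (189,217), scene (205,157)). The ring is at top px (160,214) and scene (186,156).

```bash
python3 - <<'E'
from h import *
T=lambda u,v:(142+(u-400)/4-.4,158+v/4-.4)
S=lambda u,v:(154+u/4-.4,104+v/4-.4)
print("ring",w("top",T(473,227),.007).round(4),w("scene",S(128,207),.014).round(4))
P=[w("top",T(*c),.016).round(4)[:2] for c in((703,170),(712,272),(735,168),(742,270))]
print("car",P,"centre",np.mean(P,0))
for a,b in((P[0],P[1]),(P[2],P[3])): print(np.arctan2(*(a-b)[::-1]))
for n,c in (("r",((640,295),(782,283))),("r2",((625,165),(765,148)))):
    a,b=[w("top",T(*v),.018)[:2] for v in c]; print(n,a.round(4),b.round(4),np.arctan2(*(a-b)[::-1]))
C=[w("scene",S(*c),.016)[:2] for c in((330,277),(357,290),(268,338),(290,355))]; print("scene car",np.round(C,4),np.mean(C,0))
# leg at front right of guard
print("leg",w("top",T(568,375),0).round(3),w("scene",S(82,338),0).round(3))
go((.568,.013,.05,1.67),(.568,.013,.012,1.67))
E
```

```text
ring [0.5388 0.3346 0.007 ] [0.5369 0.3249 0.014 ]
car [array([0.5781, 0.1488]), array([0.4986, 0.1433]), array([0.579 , 0.1237]), array([0.4996, 0.1198])] centre [0.538825 0.1339  ]
0.0690723321640857
0.04907894372177741
r [0.4821 0.1997] [0.4888 0.0886] 1.6305879192360813
r2 [0.5836 0.2097] [0.5938 0.0997] 1.6630177620964812
scene car [[0.576  0.1449]
 [0.5782 0.1193]
 [0.4993 0.1378]
 [0.4967 0.1131]] [0.53756167 0.12877165]
leg [0.42  0.262 0.   ] [0.423 0.26  0.   ]
[108.   21.4   4.9] [-0.     0.     0.008]
[108.   21.5  42.9] [-0.     0.     0.008]
```

```bash
python3 -m handwheel '[{"linear":[0,4,14],"angular":[0,0,0.01],"grip":1},{"linear":[10,5,14],"angular":[0,0,0.02],"grip":1},{"linear":[30,8,14],"angular":[0,0,0.03],"grip":1},{"linear":[55,11,14],"angular":[0,0,0.03],"grip":1},{"linear":[80,14,14],"angular":[0,0,0.03],"grip":1},{"linear":[100,16,14],"angular":[0,0,0.03],"grip":1},{"linear":[107,17,14],"angular":[0,0,0.03],"grip":1},{"linear":[107,17,14],"angular":[0,0,0.03],"grip":1},{"linear":[107,17,14],"angular":[0,0,0.03],"grip":1}]'
python3 look.py b
```

```text
t: 8.07
position: [0.564, 0.0122, 0.0404]
tool_rot: [0.678, 0.735, -0.0, 0.0]
contact_force: [0.5, 0.1, -1.9]
opening: 0.293
finger_force: 49.9
t 8.0667 tcp [0.564  0.0122 0.0404] yaw 1.6504 tip [0.5386 0.3302 0.0303] F [ 0.5  0.1 -1.9]
scene tip px [184.  150.5] topOfPin px [182.4 142.3]
scene ring 0.63 [185.2 159.9] [0.5305 0.3232 0.    ]
scene hook_tip 0.83 [182.5 148.6] [0.5419 0.3405 0.0303]
crop scene 134 90
top tip px [159.  214.1] topOfPin px [155.5 213.8]
top ring 0.52 [161.4 213.2] [0.5425 0.3317 0.    ]
top hook_tip 0.62 [159.3 213.8] [0.5396 0.3291 0.0303]
crop top 108 154
```

View pics/bc.png

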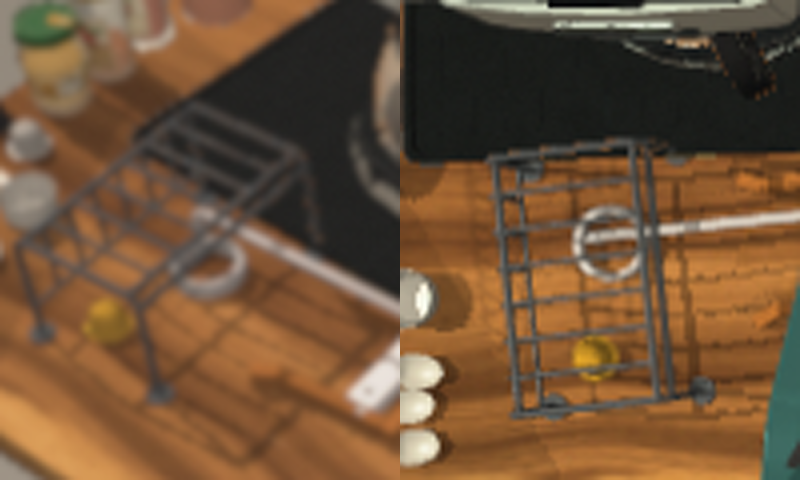

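The top view shows the hook end over the ring (centre px (160,214)), so I lower it inside.

```bash
python3 -m handwheel '[{"linear":[0,0,10],"angular":[0,0,0],"grip":1},{"linear":[0,0,20],"angular":[0,0,0],"grip":1},{"linear":[0,0,26],"angular":[0,0,0],"grip":1},{"linear":[0,0,28],"angular":[0,0,0],"grip":1},{"linear":[0,0,28],"angular":[0,0,0],"grip":1},{"linear":[0,0,28],"angular":[0,0,0],"grip":1}]'
python3 look.py c
```

```text
t: 8.87
position: [0.5637, 0.0126, 0.0125]
tool_rot: [0.679, 0.735, -0.0, -0.0]
contact_force: [0.2, 0.1, -1.4]
opening: 0.294
finger_force: 49.9
t 8.8667 tcp [0.5637 0.0126 0.0125] yaw 1.6499 tip [0.5385 0.3306 0.0026] F [ 0.2  0.1 -1.4]
scene tip px [185.2 157. ] topOfPin px [183.6 149. ]
scene ring 0.62 [184.2 160.4] [0.5269 0.324  0.    ]
scene hook_tip 0.89 [183.1 157.3] [0.5331 0.3349 0.0026]
crop scene 135 96
top tip px [161.5 214.5] topOfPin px [158.2 214.1]
top ring 0.65 [160.6 215.8] [0.5344 0.3344 0.    ]
top hook_tip 0.43 [160.5 216. ] [0.5336 0.3339 0.0026]
crop top 111 154
```

```bash
python3 -m handwheel '[{"linear":[-8,-1,0],"angular":[0,0,0],"grip":1},{"linear":[-16,-2,0],"angular":[0,0,0],"grip":1},{"linear":[-22,-3,0],"angular":[0,0,0],"grip":1},{"linear":[-30,-4.5,0],"angular":[0,0,0],"grip":1},{"linear":[-38,-6,0],"angular":[0,0,0],"grip":1},{"linear":[-48,-7.5,0],"angular":[0,0,0],"grip":1},{"linear":[-58,-9,0],"angular":[0,0,0],"grip":1},{"linear":[-68,-10.5,0],"angular":[0,0,0],"grip":1},{"linear":[-76,-11.5,0],"angular":[0,0,0],"grip":1},{"linear":[-80,-12,0],"angular":[0,0,0],"grip":1}]'
python3 look.py d
```

```text
t: 10.0
position: [0.5583, -0.0696, 0.0129]
tool_rot: [0.679, 0.734, -0.0, 0.0]
contact_force: [-0.2, 0.4, -0.8]
opening: 0.292
finger_force: 49.9
t 10.0 tcp [ 0.5583 -0.0696  0.0129] yaw 1.6487 tip [0.5335 0.2484 0.0029] F [-0.2  0.4 -0.8]
scene tip px [202.6 168.9] topOfPin px [201.2 160.9]
scene ring 0.52 [198.8 167. ] [0.5341 0.2662 0.    ]
scene hook_tip 0.87 [203.7 168.4] [0.5372 0.2473 0.0029]
crop scene 152 108
top tip px [187.  215.4] topOfPin px [184.4 215.1]
top ring 0.4 [177.  213.4] [0.5406 0.2812 0.    ]
top hook_tip 0.5 [185.1 218.2] [0.5247 0.2547 0.0029]
crop top 137 155
```

View pics/dc.png

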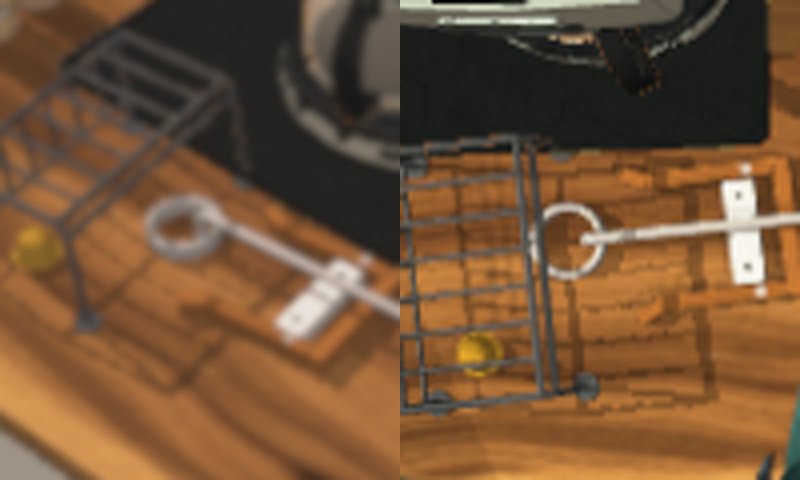

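The hook holds the ring (centre top px (179,215)), about 5 mm off the dock axis toward the back. I steer a little toward the front as it enters.

```bash
python3 -m handwheel '[{"linear":[-8,-2,0],"angular":[0,0,0],"grip":1},{"linear":[-16,-4,0],"angular":[0,0,0],"grip":1},{"linear":[-24,-6,0],"angular":[0,0,0],"grip":1},{"linear":[-32,-7,0],"angular":[0,0,0],"grip":1},{"linear":[-40,-8,0],"angular":[0,0,0],"grip":1},{"linear":[-48,-7.5,0],"angular":[0,0,0],"grip":1},{"linear":[-56,-7,0],"angular":[0,0,0],"grip":1},{"linear":[-64,-6.5,0],"angular":[0,0,0],"grip":1},{"linear":[-72,-6,0],"angular":[0,0,0],"grip":1},{"linear":[-78,-6,0],"angular":[0,0,0],"grip":1}]'
python3 look.py e
```

```text
t: 11.13
position: [0.5589, -0.1475, 0.0129]
tool_rot: [0.679, 0.734, -0.0, 0.0]
contact_force: [0.3, 0.7, -1.0]
opening: 0.295
finger_force: 49.9
t 11.1333 tcp [ 0.5589 -0.1475  0.0129] yaw 1.6495 tip [0.5338 0.1705 0.0029] F [ 0.3  0.7 -1. ]
scene tip px [220.9 179.9] topOfPin px [219.8 171.9]
scene ring 0.75 [219.7 176.5] [0.544  0.1857 0.    ]
scene hook_tip 0.58 [220.3 180.1] [0.5319 0.1713 0.0029]
crop scene 170 119
top tip px [211.5 214.6] topOfPin px [209.4 214.3]
top ring 0.47 [204.4 213.3] [0.5387 0.1935 0.    ]
top hook_tip 0.46 [210.4 214.7] [0.5337 0.1739 0.0029]
crop top 161 154
```

View pics/ec.png

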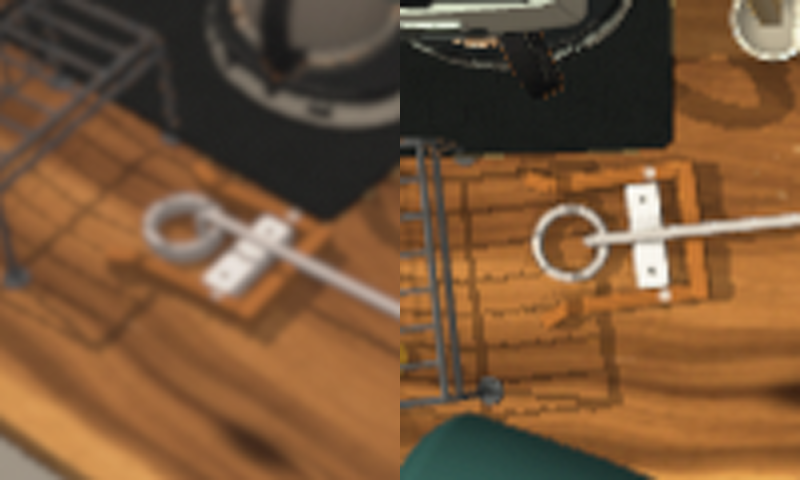

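The ring is centred between the rails (centre px (203,214)), about 15 mm short of the carriage. I pull on slowly, watching the force.

```bash
python3 -m handwheel '[{"linear":[-3,0,0],"angular":[0,0,0],"grip":1},{"linear":[-6,0,0],"angular":[0,0,0],"grip":1},{"linear":[-9,0,0],"angular":[0,0,0],"grip":1},{"linear":[-11,0,0],"angular":[0,0,0],"grip":1},{"linear":[-12,0,0],"angular":[0,0,0],"grip":1}]'
python3 -m handwheel '[{"linear":[-1,0,0],"angular":[0,0,0],"grip":1},{"linear":[-2,0,0],"angular":[0,0,0],"grip":1},{"linear":[-3,0,0],"angular":[0,0,0],"grip":1},{"linear":[-4,0,0],"angular":[0,0,0],"grip":1}]'
python3 -m handwheel '[{"linear":[-1,0,0],"angular":[0,0,0],"grip":1},{"linear":[-2,0,0],"angular":[0,0,0],"grip":1},{"linear":[-3,0,0],"angular":[0,0,0],"grip":1},{"linear":[-4,0,0],"angular":[0,0,0],"grip":1}]'
```

```text
t: 11.85
position: [0.5595, -0.1586, 0.0129]
tool_rot: [0.679, 0.734, -0.0, 0.0]
contact_force: [0.3, 0.4, -1.4]
opening: 0.293
finger_force: 49.9
t: 12.18
position: [0.5597, -0.1623, 0.0129]
tool_rot: [0.679, 0.734, -0.0, -0.0]
contact_force: [-0.2, 0.4, -1.5]
opening: 0.294
finger_force: 49.9
t: 12.52
position: [0.56, -0.1663, 0.0129]
tool_rot: [0.679, 0.734, -0.0, 0.0]
contact_force: [-0.0, 0.7, -1.2]
opening: 0.291
finger_force: 49.9
```

```bash
for i in 1; do python3 -m handwheel '[{"linear":[-1,0,0],"angular":[0,0,0],"grip":1},{"linear":[-2,0,0],"angular":[0,0,0],"grip":1},{"linear":[-3,0,0],"angular":[0,0,0],"grip":1}]' | grep -E "pos|cont"; 
python3 -m handwheel '[{"linear":[-1,0,0],"angular":[0,0,0],"grip":1},{"linear":[-2,0,0],"angular":[0,0,0],"grip":1},{"linear":[-3,0,0],"angular":[0,0,0],"grip":1}]'| grep -E "pos|cont";
python3 -m handwheel '[{"linear":[-1,0,0],"angular":[0,0,0],"grip":1},{"linear":[-2,0,0],"angular":[0,0,0],"grip":1}]'| grep -E "pos|cont"; done
```

```text
position: [0.5598, -0.1688, 0.0127]
contact_force: [-1.0, 5.1, -2.4]
position: [0.5597, -0.1711, 0.0125]
contact_force: [0.4, 5.4, -1.9]
position: [0.5598, -0.1731, 0.0125]
contact_force: [-0.8, 5.6, -2.1]
```

```bash
python3 -m handwheel '[{"linear":[-0.7,0,0],"angular":[0,0,0],"grip":1},{"linear":[-1.4,0,0],"angular":[0,0,0],"grip":1},{"linear":[-2,0,0],"angular":[0,0,0],"grip":1}]' | grep -E "pos|cont"; 
python3 -m handwheel '[{"linear":[-0.7,0,0],"angular":[0,0,0],"grip":1},{"linear":[-1.4,0,0],"angular":[0,0,0],"grip":1}]'| grep -E "pos|cont";
python3 -m handwheel '[{"linear":[-0.7,0,0],"angular":[0,0,0],"grip":1},{"linear":[-1.4,0,0],"angular":[0,0,0],"grip":1}]'| grep -E "pos|cont"
```

```text
position: [0.56, -0.1751, 0.0125]
contact_force: [-0.6, 4.9, -2.1]
position: [0.5601, -0.1765, 0.0125]
contact_force: [-0.5, 5.9, -1.9]
position: [0.5603, -0.1779, 0.0125]
contact_force: [-0.8, 5.0, -2.3]
```

```bash
python3 -m handwheel '[{"linear":[-0.5,0,0],"angular":[0,0,0],"grip":1},{"linear":[-1,0,0],"angular":[0,0,0],"grip":1}]'| grep -E "pos|cont"; python3 -m handwheel '[{"linear":[-0.5,0,0],"angular":[0,0,0],"grip":1},{"linear":[-1,0,0],"angular":[0,0,0],"grip":1}]'| grep -E "pos|cont"
```

```text
position: [0.5603, -0.1789, 0.0125]
contact_force: [-0.7, 5.8, -1.9]
position: [0.5604, -0.1799, 0.0125]
contact_force: [-0.1, 5.0, -1.8]
```

```bash
python3 -m handwheel '[{"linear":[-0.4,0,0],"angular":[0,0,0],"grip":1},{"linear":[-0.8,0,0],"angular":[0,0,0],"grip":1}]'| grep -E "pos|cont"; python3 -m handwheel '[{"linear":[-0.4,0,0],"angular":[0,0,0],"grip":1},{"linear":[-0.8,0,0],"angular":[0,0,0],"grip":1}]'| grep -E "pos|cont"
```

```text
position: [0.5605, -0.1807, 0.0125]
contact_force: [-0.2, 5.7, -2.9]
position: [0.5606, -0.1815, 0.0125]
contact_force: [-0.2, 5.3, -2.2]
```

```bash
python3 -m handwheel '[{"linear":[-0.4,0,0],"angular":[0,0,0],"grip":1},{"linear":[-0.8,0,0],"angular":[0,0,0],"grip":1}]'| grep -E "pos|cont"; python3 -m handwheel '[{"linear":[-0.4,0,0],"angular":[0,0,0],"grip":1},{"linear":[-0.8,0,0],"angular":[0,0,0],"grip":1}]'| grep -E "pos|cont"
```

```text
position: [0.5606, -0.1822, 0.0125]
contact_force: [0.0, 6.7, -1.3]
position: [0.5603, -0.1823, 0.0123]
contact_force: [-0.8, 8.8, -2.8]
```

```bash
python3 -m handwheel '[{"linear":[-0.4,0,0],"angular":[0,0,0],"grip":1},{"linear":[-0.4,0,0],"angular":[0,0,0],"grip":1}]'| grep -E "pos|cont"; python3 -m handwheel '[{"linear":[-0.3,0,0],"angular":[0,0,0],"grip":1},{"linear":[-0.3,0,0],"angular":[0,0,0],"grip":1}]'| grep -E "pos|cont"
```

```text
position: [0.56, -0.1823, 0.0122]
contact_force: [0.3, 8.3, -2.6]
position: [0.5599, -0.1823, 0.0121]
contact_force: [-0.0, 8.9, -2.7]
```

```bash
python3 -m handwheel '[{"linear":[-0.4,0,0],"angular":[0,0,0],"grip":1},{"linear":[-0.8,0,0],"angular":[0,0,0],"grip":1},{"linear":[-0.8,0,0],"angular":[0,0,0],"grip":1}]'| grep -E "pos|cont"
```

```text
position: [0.5596, -0.1825, 0.0119]
contact_force: [0.1, 11.4, -2.8]
```

```bash
python3 -m handwheel '[{"linear":[-0.3,0,0],"angular":[0,0,0],"grip":1},{"linear":[-0.3,0,0],"angular":[0,0,0],"grip":1}]'| grep -E "pos|cont|rot"
```

```text
position: [0.5595, -0.1825, 0.0118]
tool_rot: [0.679, 0.734, 0.001, -0.003]
contact_force: [0.8, 12.1, -3.6]
```

```bash
python3 -m handwheel '[{"linear":[-0.4,0,0],"angular":[0,0,0],"grip":1},{"linear":[-0.4,0,0],"angular":[0,0,0],"grip":1},{"linear":[-0.4,0,0],"angular":[0,0,0],"grip":1}]'| grep -E "pos|cont|rot"; python3 -m handwheel '[{"linear":[0,0,0],"angular":[0,0,0],"grip":1},{"linear":[0,0,0],"angular":[0,0,0],"grip":1},{"linear":[0,0,0],"angular":[0,0,0],"grip":1}]'| grep -E "pos|cont|rot"
```

```text
position: [0.5594, -0.1825, 0.0118]
tool_rot: [0.679, 0.734, 0.001, -0.004]
contact_force: [-0.1, 12.8, -3.0]
position: [0.5594, -0.1825, 0.0117]
tool_rot: [0.679, 0.734, 0.001, -0.004]
contact_force: [0.4, 13.2, -3.5]
```

```bash
python3 -m handwheel '[{"linear":[0,0,0],"angular":[0,0,0],"grip":1},{"linear":[0,0,0],"angular":[0,0,0],"grip":1}]'| grep -E "pos|cont"; python3 look.py f
```

```text
position: [0.5593, -0.1825, 0.0117]
contact_force: [0.6, 12.7, -3.7]
t 16.1833 tcp [ 0.5593 -0.1825  0.0117] yaw 1.648 tip [0.5347 0.1356 0.0038] F [ 0.6 12.7 -3.7]
scene tip px [229.5 184.6] topOfPin px [228.7 176.7]
scene ring 0.58 [223.6 182.9] [0.5312 0.1574 0.    ]
scene hook_tip 0.83 [229.7 182.6] [0.5412 0.1409 0.0038]
crop scene 179 124
top tip px [222.5 214.1] topOfPin px [220.8 213.7]
top ring 0.42 [211.6 214.4] [0.5346 0.1706 0.    ]
top hook_tip 0.66 [214.3 215.5] [0.5308 0.1614 0.0038]
crop top 172 154
```

View pics/fc.png

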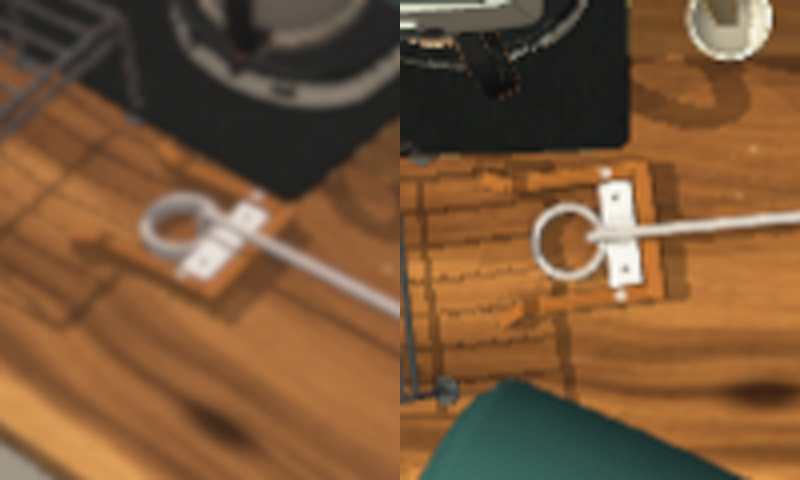

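The top view shows the carriage up against the end block with the ring (px (214,214)) touching it. I held 12.7–13.2 N for about 0.6 s. Now I unload and lift out.

```bash
python3 -m handwheel '[{"linear":[3,0,0],"angular":[0,0,0],"grip":1},{"linear":[6,0,0],"angular":[0,0,0],"grip":1},{"linear":[10,0,0],"angular":[0,0,0],"grip":1},{"linear":[14,0,0],"angular":[0,0,0],"grip":1},{"linear":[14,0,0],"angular":[0,0,0],"grip":1},{"linear":[14,0,0],"angular":[0,0,0],"grip":1}]'
python3 -m handwheel '[{"linear":[0,0,-8],"angular":[0,0,0],"grip":1},{"linear":[0,0,-18],"angular":[0,0,0],"grip":1},{"linear":[0,0,-30],"angular":[0,0,0],"grip":1},{"linear":[0,0,-42],"angular":[0,0,0],"grip":1},{"linear":[0,0,-46],"angular":[0,0,0],"grip":1},{"linear":[0,0,-46],"angular":[0,0,0],"grip":1}]'
python3 look.py g
```

```text
t: 16.98
position: [0.5607, -0.1725, 0.013]
tool_rot: [0.678, 0.735, -0.0, 0.0]
contact_force: [-0.2, -0.0, -1.3]
opening: 0.292
finger_force: 49.9
t: 17.48
position: [0.562, -0.1732, 0.0611]
tool_rot: [0.679, 0.734, 0.001, 0.002]
contact_force: [1.1, -0.3, -1.8]
opening: 0.292
finger_force: 49.9
t 17.4833 tcp [ 0.562  -0.1732  0.0611] yaw 1.6497 tip [0.5369 0.1448 0.0506] F [ 1.1 -0.3 -1.8]
scene tip px [226.4 171.8] topOfPin px [225.3 163.5]
scene ring 0.73 [319.  216.6] [ 0.6019 -0.1502  0.    ]
scene hook_tip 0.67 [225.2 168.6] [0.5447 0.157  0.0506]
crop scene 176 111
top tip px [217.  212.9] topOfPin px [215.  212.6]
top ring 0.59 [215.1 212.8] [0.5394 0.1594 0.    ]
top hook_tip 0.79 [215.9 215.1] [0.5304 0.1483 0.0506]
crop top 166 152
```

View pics/gc.png

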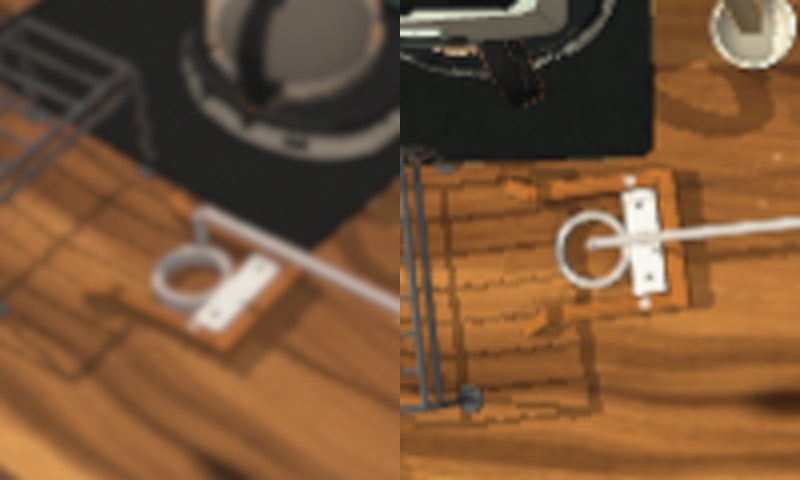

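The hook is out and above the ring. The ring (top px (213,214)) lies against the carriage. The rod goes back to its original, known-free spot.

```bash
python3 -c "
from h import *
go((.4535,-.281,.055,1.0))"
```

```text
[-100.  -114.8    3.4] [-0.001 -0.     0.65 ]
```

```bash
python3 -m handwheel '[{"linear":[-20,-16,0],"angular":[0,0,0.05],"grip":1},{"linear":[-40,-34,0],"angular":[0,0,0.15],"grip":1},{"linear":[-60,-54,0],"angular":[0,0,0.27],"grip":1},{"linear":[-75,-75,0],"angular":[0,0,0.39],"grip":1},{"linear":[-88,-95,0],"angular":[0,0,0.5],"grip":1},{"linear":[-96,-108,0],"angular":[0,0,0.6],"grip":1},{"linear":[-100,-115,2],"angular":[0,0,0.65],"grip":1},{"linear":[-100,-115,2],"angular":[0,0,0.65],"grip":1},{"linear":[-100,-115,2],"angular":[0,0,0.65],"grip":1}]'
python3 - <<'E'
from h import *
s=readout.read_state(); R=Ro.from_quat(s["tool_rot"]).as_matrix(); print(s["position"],R[:,0].round(4),R[:,1].round(4))
tip=s["position"]+R[:,0]*.319+R[:,2]*.0099; print("tip",tip)
for n in("top","scene"):
    shot(n,"i"+n+".png")
    print(n,p(n,tip),[ (e["conf"],e["at"]) for e in spot_point(n,"hook_tip")[:1]])
go((.4535,-.281,.0115,1.0),(.4535,-.281,.0099,1.0))
E
```

```text
t: 18.53
position: [0.4534, -0.2812, 0.0566]
tool_rot: [0.877, 0.48, -0.0, -0.0]
contact_force: [0.0, 0.1, -0.1]
opening: 0.291
finger_force: 49.9
[ 0.45338729 -0.28118394  0.05656384] [5.399e-01 8.417e-01 2.000e-04] [ 0.8417 -0.5399 -0.0009]
tip [ 0.62561934 -0.01267294  0.04671631]
top [268.27493146 182.3748109 ] [(0.75, [268.1, 182.8])]
scene [286.52484505 179.42717589] [(0.77, [285.3, 176.5])]
[-0.6 -0.7 45.4] [0.    0.    0.002]
[-0.6 -0.7 47. ] [0.    0.    0.002]
```

```bash
python3 -m handwheel '[{"linear":[0,0,15],"angular":[0,0,0],"grip":1},{"linear":[0,0,32],"angular":[0,0,0],"grip":1},{"linear":[0,0,41],"angular":[0,0,0],"grip":1},{"linear":[0,0,44],"angular":[0,0,0],"grip":1},{"linear":[0,0,45],"angular":[0,0,0],"grip":1},{"linear":[0,0,45],"angular":[0,0,0],"grip":1}]'
python3 -m handwheel '[{"linear":[0,0,0.5],"angular":[0,0,0],"grip":1},{"linear":[0,0,1],"angular":[0,0,0],"grip":1},{"linear":[0,0,1],"angular":[0,0,0],"grip":1},{"linear":[0,0,1],"angular":[0,0,0],"grip":1}]'
```

```text
t: 19.23
position: [0.454, -0.2811, 0.012]
tool_rot: [0.877, 0.48, -0.0, -0.0]
contact_force: [0.2, -0.1, -1.6]
opening: 0.294
finger_force: 49.9
t: 19.57
position: [0.454, -0.2814, 0.0113]
tool_rot: [0.878, 0.479, 0.0, 0.0]
contact_force: [0.1, -0.4, -1.0]
opening: 0.295
finger_force: 49.9
```

```bash
python3 -m handwheel '[{"linear":[0,0,0.5],"angular":[0,0,0],"grip":1},{"linear":[0,0,1.2],"angular":[0,0,0],"grip":1},{"linear":[0,0,1.2],"angular":[0,0,0],"grip":1}]' | grep -E "pos|cont"
python3 -m handwheel '[{"linear":[0,0,0.4],"angular":[0,0,0],"grip":1},{"linear":[0,0,0.4],"angular":[0,0,0],"grip":1}]' | grep -E "pos|cont"
```

```text
position: [0.4539, -0.2814, 0.0099]
contact_force: [0.6, -0.5, -0.3]
position: [0.4539, -0.2814, 0.0098]
contact_force: [-1.3, 0.3, 5.7]
```

```bash
python3 -m handwheel '[{"linear":[0,0,-0.3],"angular":[0,0,0],"grip":0},{"linear":[0,0,-0.3],"angular":[0,0,0],"grip":0},{"linear":[0,0,-0.3],"angular":[0,0,0],"grip":0},{"linear":[0,0,-0.3],"angular":[0,0,0],"grip":0},{"linear":[0,0,-0.3],"angular":[0,0,0],"grip":0},{"linear":[0,0,-0.3],"angular":[0,0,0],"grip":0},{"linear":[0,0,-0.3],"angular":[0,0,0],"grip":0},{"linear":[0,0,-0.3],"angular":[0,0,0],"grip":0},{"linear":[0,0,-0.3],"angular":[0,0,0],"grip":0},{"linear":[0,0,-0.3],"angular":[0,0,0],"grip":0}]' 
python3 -m handwheel '[{"linear":[0,0,-10],"angular":[0,0,0],"grip":0},{"linear":[0,0,-30],"angular":[0,0,0],"grip":0},{"linear":[0,0,-60],"angular":[0,0,0],"grip":0},{"linear":[0,0,-95],"angular":[0,0,0],"grip":0},{"linear":[0,0,-130],"angular":[0,0,0],"grip":0},{"linear":[0,0,-150],"angular":[0,0,0],"grip":0},{"linear":[0,0,-150],"angular":[0,0,0],"grip":0},{"linear":[0,0,-150],"angular":[0,0,0],"grip":0}]'
python3 - <<'E'
from h import *
a=shot("scene","z.png"); b=shot("top","zt.png")
a=a[110:300,130:390,::-1]; b=b[130:290,130:390,::-1]
cv2.imwrite("pics/zc.png",cv2.resize(np.vstack([a,b]),None,fx=1.7,fy=1.7,interpolation=2))
E
```

```text
t: 20.82
position: [0.4538, -0.2812, 0.0096]
tool_rot: [0.878, 0.479, -0.0, 0.0]
contact_force: [-0.9, -0.3, 0.4]
opening: 0.99
finger_force: 0.0
t: 21.48
position: [0.4545, -0.2818, 0.1613]
tool_rot: [0.878, 0.479, 0.001, 0.002]
contact_force: [0.9, 0.7, -0.5]
opening: 1.002
finger_force: 0.0
```

View pics/zc.png

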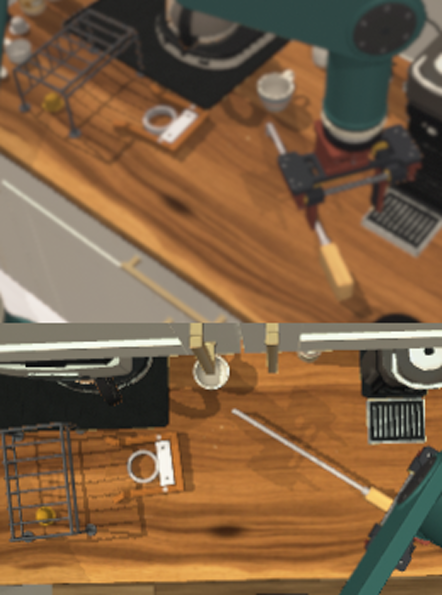

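The final picture shows the ring flat against the carriage at the dock's end, the rod lying where it started with its hook near top px (267,181), and the pod, cup and guard undisturbed.

```bash
python3 -c "
from cell import r
print(r.hand_in())"
```

```text
the job is handed in; nothing more can be done
None
```

The job is handed in (no verdict was returned): the ring lies flat against the carriage, which was held on its end stop at about 13 N for roughly 0.6 s, and the rod is set down level where it started, clear of the dock and guard.

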